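# Lock the blue edge stop with the red hex key

## Robot

A 6-joint arm with a two-finger parallel gripper is mounted at the origin on the work surface. World frame = base frame: x ahead of the robot, y to its left, z up, the work surface at z = 0. Lengths are in m, angles in rad, forces in N, time in s.
With the tool pointing down it reaches from about 0.325 to 0.9 m from the base axis. Payload 6.1 kg.
Tool frame: the origin (TCP) lies midway between the tips of the shut fingers; the grasp point (between the pads) lies 19 mm behind it; z points along the fingers, y is the line along which they close (so a half turn about z gives the same grasp; the last joint's range is limited). The gripper opens to 85 mm and grips with 20 to 120 N. Pads are 22 mm wide; open, the fingers measure 114 mm over their backs; the gripper's body (76 mm by 85 mm) begins 54 mm behind the grasp point. The pads swing forward as they close: fully open they stand 13 mm farther back than shut.
Start: joints at [1.21, 0.22, 1.526, -0, 1.395, -0.126], TCP at [0.145, 0.608, 0.231] pointing down, gripper open.
Joint ranges: [-2.98, 2.98], [-0.91, 2.08], [0.09, 2.57], [-1.24, 4.39], [0.2, 2.65], [-2.68, 2.68]. Speed limits (rad/s): [2.57, 2.57, 3.01, 3.14, 3.14, 3.14].

## Interface

Orientations are given as [roll, pitch, yaw] about the fixed x, y, z axes, in that order (R = Rz(yaw) Ry(pitch) Rx(roll)).
In Python, from plant import movep, move_l, set_joints, gripper_to, hold, inverse_kinematics, observe, get_image, get_calibration, Unreachable, job_done gives the robot as it stands. Calls block until the motion is done:
- movep(position, orientation): joint-space move of the TCP to a pose.
- move_l(position, feed=0.15, rotation=None, max_force=None): straight line of the TCP; rotation=None keeps the orientation; feed is the mean speed in m/s. With max_force (N) it stops when the force on the tool has changed by that much, and returns True; else False.
- set_joints(angles): joint-space move.
- gripper_to(opening, f_grip=None): finger opening in m; f_grip is the grip in N (None keeps the last); returns when the fingers have stopped.
- hold(seconds).
- inverse_kinematics(position, orientation): joint angles nearest the present ones, or None.
- observe(): the state.
- get_image(name): name is "scene" or "side" or "wrist"; returns (picture, depth): 420x560x3 uint8, red, green, blue; 420x560 float32, m along the optical axis (not along the pixel's ray), 0 where there is no reading.
- get_calibration(name): a dict with "intrinsics" (3x3 intrinsics, pixels), "world_from_camera" (4x4, takes a point from camera to world coordinates). Camera axes: x right, y down, z forward; pixel columns grow to the right and rows downward; lengths in m; the calibration is good to about 2 mm. The wrist camera is an equidistant fisheye: a pixel r from the principal point sees the ray r / f radians off the axis. A picture is of the moment at which its call begins: read the wrist's pose just before it. get_calibration takes no time and is no camera call; for the wrist camera it gives the pose at the moment of the call.
A pose or a line that the arm cannot do raises Unreachable and nothing moves.
- job_done(): hands the job in; it is judged then, once.
The state is a dict: "time_s": time; "q": joint angles; "joint_velocities": joint speeds; "joint_torque": joint torques, N m; "eef_pos": TCP position; "tcp_rot": TCP orientation; "ft_force": force on the tool from outside, world axes, zero at the start; "torque": the same for the moment, N m; "opening": finger opening in m; "grasp_force": force on a finger pad.
Only numpy, scipy, OpenCV 4.12 (cv2) and the standard library are available. Lean on these libraries where they do the work, as an engineer would, in place of code of your own. Each camera call takes 0.05 s, during which the arm holds its last target. There are 200 camera calls.

## Task

Take the red T-handled hex key out of the wooden stand, push it fully home into the hexagonal socket of the lock screw on the blue edge stop, and only then turn it clockwise (seen from above) until the screw's white pointer lies in the green band. Let go and leave the red key standing fully home in the socket; leave the yellow key alone in the stand.

Things in the scene. Friction and masses are not known exactly. Their poses are not given: they have to be found in the camera images.
- red_key: Red T-handled hex key, 0.25 kg, upright (leaning up to 3 deg), 60 mm deep in a hole of a wooden stand 65 mm high. Origin: centre of the lower end; z up the shank. Hexagon 17 mm across flats, two corners on its x axis; lowest 8 mm tapered to a 16 mm nose. Handle bar: 84 mm along x, 14 mm wide (pinch across y), 120 to 142 mm above the origin
- socket_blue (a point): Centre of the socket floor in the blue stop's screw, a 51 mm steel drum that gives 10 mm sideways (1 N) and so centres itself. z up; frame turns with the screw. Hexagon 18.5 mm across flats, 26 mm deep, two corners on x: fits key x at multiples of 60 deg, +-10 deg. Above: 13 mm funnel, mouth 43 mm wide, 39 mm above this point. Key home: its origin is here. Grey-block stop: not used
- screw_blue (a joint): Angle of the blue stop's screw, rad, growing clockwise from above; its white pointer lies along x of socket_blue. 0.2 to 0.6 at the start; in the green band painted on the blue block (100 x 100 x 24 mm) from 1.05 to 1.75, middle 1.4; end stop 2.4. Light friction (0.04 N m), stays where left. The key has about 10 deg of play before it takes the screw along
- yellow_key: Bystander: hex key of the same shape and size with a yellow handle and a thin 8 mm tip, upright in the stand's other hole, 100 mm from the red key (either side), its handle reaching 147 mm above the table: carry the red key over or around it. Origin: centre of the lower end; z up the shank
There are look-alikes about, which are no part of the job. Leave any turquoise look-alike of the red_key alone.

How it is judged:
By the outcome, as a careful person would: the job done as asked, in the order asked, and still so for the second after the job is handed in, with the robot touching nothing.
It also fails if it takes over 51 s, if anything falls off the work surface, if the arm or the gripper's body presses on something with over 40 N, if the wrist force passes 120 N, or if a joint passes its speed limit or range.

## Working session

There is one attempt and no reset: what is moved stays moved. The work goes in short steps, each a Python script; the robot and the scene stay as the last script left them, time stands still between calls to the robot, and variables do not carry over. Pictures are saved under pics/ and viewed, at most 10 in all, crops included, and the job is handed in when it is done.

```bash
mkdir -p pics; ls; python3 - <<'E'
from plant import *
import cv2,numpy as np
for n in ("scene","side"):
    p,d=get_image(n); cv2.imwrite(f"pics/{n}0.png",p[:,:,::-1]); np.savez(f"pics/{n}0.npz",p=p,d=d)
    c=get_calibration(n); print(n,np.round(c["intrinsics"],1).tolist(),np.round(c["world_from_camera"],3).tolist())
s=observe();print(s["time_s"],s["tcp_rot"])
E
```

```text
pics
scene [[424.8, 0.0, 282.1], [0.0, 424.8, 207.4], [0.0, 0.0, 1.0]] [[-0.829, 0.459, -0.319, 0.83], [0.559, 0.668, -0.492, 0.518], [-0.013, -0.586, -0.81, 0.837], [0.0, 0.0, 0.0, 1.0]]
side [[442.8, 0.0, 279.8], [0.0, 442.8, 210.2], [0.0, 0.0, 1.0]] [[0.986, -0.103, 0.129, 0.4], [-0.164, -0.689, 0.705, -0.739], [0.017, -0.717, -0.697, 0.833], [0.0, 0.0, 0.0, 1.0]]
0.1 [-3.13984582e+00 -2.26495201e-04  2.90680255e+00]
```

View pics/scene0.png

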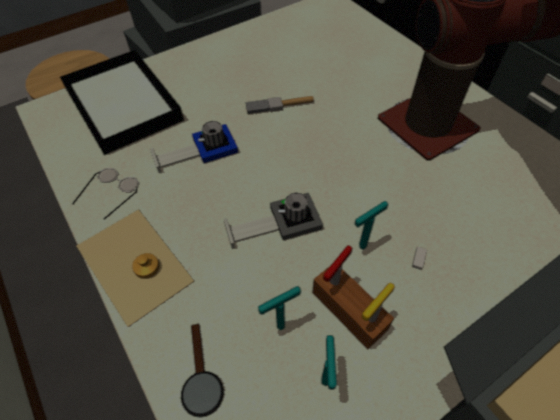

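View pics/side0.png

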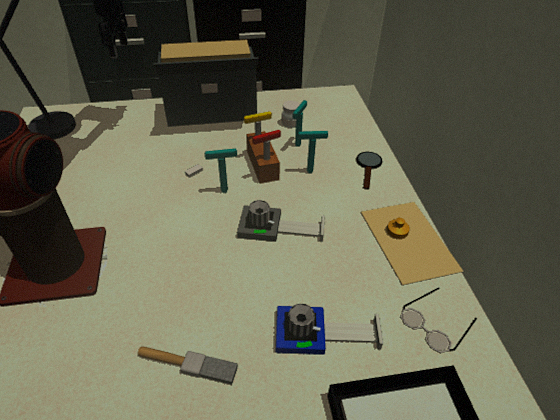

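Candidates, by scene pixel: the red-handled key in the stand at (338,263), the yellow key at (378,300), and turquoise look-alikes at (371,212), (280,300) and (331,360). The blue stop is at (213,140) and the grey stop at (296,208). I choose the red key at (338,263) and the blue stop at (213,140), and I'll check both in a close crop.

```bash
cat > h.py <<'E'
from plant import *
import cv2,numpy as np
def pts(n,p,d,mask,c=None):
    c=c or get_calibration(n);K=c["intrinsics"];T=np.array(c["world_from_camera"])
    v,u=np.nonzero(mask&(d>0));z=d[v,u]
    P=np.c_[(u-K[0][2])/K[0][0]*z,(v-K[1][2])/K[1][1]*z,z]
    return P@T[:3,:3].T+T[:3,3]
def bar(P,ztop):
    P=P[(P[:,2]>ztop-.03)]
    (c,s,a)=cv2.minAreaRect((P[:,:2]*1000).astype(np.float32))
    b=cv2.fitLine(P[:,:2].astype(np.float32),cv2.DIST_HUBER,0,.01,.01).ravel()
    t=(P[:,:2]-b[2:])@b[:2]; lo,hi=np.percentile(t,[1,99])
    return np.round(b[2:]+b[:2]*(lo+hi)/2,4),round(float(np.degrees(np.arctan2(b[1],b[0]))),1),round(hi-lo,4),np.round(np.percentile(P[:,2],[5,50,95]),4),len(P)
E
python3 - <<'E'
from h import *
out=[]
for n,rk,bl in (("scene",(300,230,400,350),(150,105,250,175)),("side",(235,100,330,190),(265,290,340,360))):
    f=np.load(f"pics/{n}0.npz");p,d=f["p"],f["d"];hsv=cv2.cvtColor(p,cv2.COLOR_RGB2HSV);H,S,V=cv2.split(hsv)
    def box(b):
        m=np.zeros(H.shape,bool);m[b[1]:b[3],b[0]:b[2]]=1;return m
    red=((H<4)|(H>174))&(S>190)&(V>60)&box(rk); yel=(H>22)&(H<34)&(S>170)&(V>90)&box(rk)
    for nm,m in(("red",red),("yel",yel)):
        P=pts(n,p,d,m);print(n,nm,m.sum(),bar(P,.147))
    blue=(H>105)&(H<130)&(S>150)&box(bl);P=pts(n,p,d,blue);P=P[(P[:,2]>.015)]
    print(n,"blue",len(P),cv2.minAreaRect((P[:,:2]*1000).astype(np.float32)),np.median(P[:,2]))
    g=box(bl)&(S<90);P=pts(n,p,d,g);zt=np.percentile(P[:,2],98);Q=P[P[:,2]>zt-.006]
    print(n,"drum",zt,cv2.minEnclosingCircle((Q[:,:2]*1000).astype(np.float32)),len(Q))
    for b in(rk,bl): out.append(cv2.resize(p[b[1]:b[3],b[0]:b[2],::-1],(390,290),interpolation=cv2.INTER_CUBIC))
cv2.imwrite("pics/crop1.png",np.vstack([np.hstack(out[:2]),np.hstack(out[2:])]))
E
```

```text
scene red 229 (array([0.542 , 0.2585]), 17.2, np.float64(0.0761), array([0.1428, 0.1455, 0.1478]), 229)
scene yel 290 (array([0.5303, 0.3568]), 12.6, np.float64(0.0769), array([0.1432, 0.1455, 0.1474]), 289)
scene blue 552 ((551.9429931640625, -311.0807189941406), (126.33447265625, 227.87440490722656), 16.189725875854492) 0.023131722965836765
scene drum 0.06487773944429279 ((532.9514770507812, -263.7273864746094), 28.08664894104004) 218
side red 76 (array([0.5396, 0.2535]), 16.7, np.float64(0.0776), array([0.1425, 0.1456, 0.1482]), 76)
side yel 76 (array([0.5282, 0.3531]), 11.7, np.float64(0.0762), array([0.1425, 0.1454, 0.1485]), 74)
side blue 920 ((535.02197265625, -265.9029541015625), (101.46824645996094, 97.86688232421875), 78.94824981689453) 0.023312977986069183
side drum 0.06812119503353618 ((534.114990234375, -265.3592529296875), 27.223419189453125) 313
```

View pics/crop1.png

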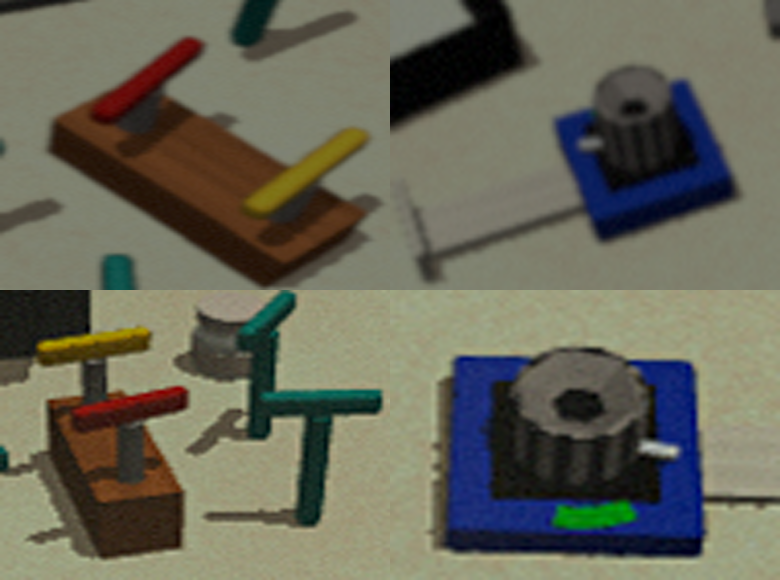

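The crop confirms the choice: the red key is in the stand next to the yellow one, and the blue stop's pointer is just short of the green band. I'll measure the pointer and the turquoise keys, then go above the key for one close look.

```bash
python3 - <<'E'
from h import *
for n,rk,bl in (("scene",(240,190,400,395),(180,120,215,165)),("side",(195,90,335,200),(308,318,328,336))):
    f=np.load(f"pics/{n}0.npz");p,d=f["p"],f["d"];H,S,V=cv2.split(cv2.cvtColor(p,cv2.COLOR_RGB2HSV))
    def box(b):
        m=np.zeros(H.shape,bool);m[b[1]:b[3],b[0]:b[2]]=1;return m
    w=box(bl)&(S<60)&(V>140);P=pts(n,p,d,w);P=P[P[:,2]>.026];r=P[:,:2]-[.534,-.265];r=r[np.hypot(*r.T)<.05]
    print(n,"pointer",len(r),np.degrees(np.arctan2(*r.mean(0)[::-1])) if len(r) else 0,np.hypot(*r.T).min() if len(r) else 0)
    g=(H>50)&(H<70)&(S>150)
    P=pts(n,p,d,g);r=P[:,:2]-[.534,-.265];r=r[np.hypot(*r.T)<.09]
    if len(r):print("green mid",len(r),np.degrees(np.arctan2(*r.mean(0)[::-1])))
    t=(H>80)&(H<98)&(S>120)&box(rk)
    k,l=cv2.connectedComponents(t.astype(np.uint8))
    for i in range(1,k):
        if (l==i).sum()>40:
            P=pts(n,p,d,l==i);print("turq",bar(P,np.percentile(P[:,2],98)))
pos=[.541,.256,.30]
for y in (17,17-180):
    print(y,inverse_kinematics(pos,[np.pi,0,np.radians(y)]))
y=np.radians(17)
if abs(inverse_kinematics(pos,[np.pi,0,y])[5])>abs(inverse_kinematics(pos,[np.pi,0,y-np.pi])[5]): y-=np.pi
movep(pos,[np.pi,0,y])
c=get_calibration("wrist");p,d=get_image("wrist");cv2.imwrite("pics/w1.png",p[:,:,::-1]);np.savez("pics/w1.npz",p=p,d=d,K=c["intrinsics"],T=c["world_from_camera"])
print(np.round(c["world_from_camera"],3).tolist(),np.round(c["intrinsics"],1).tolist(),observe()["time_s"],y)
E
```

```text
scene pointer 0 0 0
turq (array([0.4149, 0.2079]), 1.0, np.float64(0.0756), array([0.1248, 0.1396, 0.1424]), 265)
turq (array([0.6707, 0.2583]), -5.3, np.float64(0.0771), array([0.1259, 0.1399, 0.1426]), 374)
turq (array([0.6615, 0.3909]), 54.8, np.float64(0.0779), array([0.1319, 0.1403, 0.1429]), 395)
side pointer 13 -23.655777105031444 0.027974411181542126
green mid 65 -88.98746659594117
turq (array([0.6611, 0.3844]), 53.7, np.float64(0.0796), array([0.1217, 0.139 , 0.1432]), 99)
turq (array([0.6677, 0.25  ]), -6.1, np.float64(0.0799), array([0.1269, 0.1391, 0.1426]), 138)
turq (array([0.6693, 0.2471]), 15.8, np.float64(0.0166), array([0.0767, 0.0933, 0.1046]), 25)
turq (array([0.4137, 0.2007]), 0.3, np.float64(0.0774), array([0.1342, 0.14  , 0.1436]), 115)
17 [ 3.10270802e-01  1.21421052e-01  1.51051894e+00 -4.44089210e-16
  1.50965267e+00  1.58436116e+00]
-163 [ 0.3102708   0.12142105  1.51051894  0.          1.50965267 -1.5572315 ]
[[-0.293, 0.904, 0.312, 0.459], [0.956, 0.277, 0.096, 0.232], [0.0, 0.327, -0.945, 0.442], [0.0, 0.0, 0.0, 1.0]] [[325.2, 0.0, 284.5], [0.0, 325.2, 210.9], [0.0, 0.0, 1.0]] 2.0833 -2.844886680750757
```

View pics/w1.png

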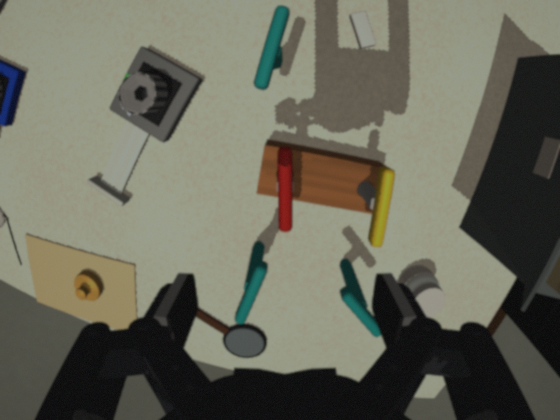

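The wrist view shows the red bar at (285,150–230) and the yellow one at (383,205). The pointer is at about -24°, and the green middle is at about -89°. Next I'll refine the bar from this view, grasp it and lift.

```bash
cat >> h.py <<'E'
def wsnap(name):
    c=get_calibration("wrist");p,d=get_image("wrist");cv2.imwrite(f"pics/{name}.png",p[:,:,::-1])
    return p,d,np.array(c["intrinsics"]),np.array(c["world_from_camera"])
def wray(mask,K,T,z):
    v,u=np.nonzero(mask);x,y=(u-K[0,2])/K[0,0],(v-K[1,2])/K[1,1];r=np.hypot(x,y)+1e-9
    D=np.c_[x/r*np.sin(r),y/r*np.sin(r),np.cos(r)]@T[:3,:3].T
    return T[:3,3]+D*((z-T[2,3])/D[:,2])[:,None]
def redm(p,b):
    H,S,V=cv2.split(cv2.cvtColor(p,cv2.COLOR_RGB2HSV));m=((H<4)|(H>174))&(S>190)&(V>60)
    k=np.zeros_like(m);k[b[1]:b[3],b[0]:b[2]]=1;return m&k
E
python3 - <<'E'
from h import *
f=np.load("pics/w1.npz");m=redm(f["p"],(260,135,310,245))
b=bar(wray(m,f["K"],f["T"],.147),.147);print(b)
c=.5*(b[0]+np.array([.541,.256]));yaw=np.radians((b[1]+16.95)/2-180);print(c,yaw)
movep([*c,.2],[np.pi,0,yaw])
print(move_l([*c,.117],feed=.12,max_force=15),observe()["eef_pos"])
gripper_to(0.0,f_grip=70);s=observe();print(s["opening"],s["grasp_force"],s["ft_force"])
move_l([*c,.30],feed=.12)
s=observe();print(s["opening"],s["grasp_force"],s["ft_force"],s["torque"],s["time_s"])
for n in("scene","side"):
    p,d=get_image(n);cv2.imwrite(f"pics/{n}1.png",p[:,:,::-1]);np.savez(f"pics/{n}1.npz",p=p,d=d)
a=cv2.imread("pics/scene1.png")[120:400,200:480];b=cv2.imread("pics/side1.png")[20:230,160:370]
cv2.imwrite("pics/lift.png",np.hstack([cv2.resize(a,(390,390)),cv2.resize(b,(390,390))]))
E
```

```text
(array([0.5368, 0.2564]), 17.6, np.float64(0.0764), array([0.147, 0.147, 0.147]), 910)
[0.5389 0.2562] -2.840087025307773
False [0.53977657 0.2564822  0.11820386]
0.014072834830970765 68.38117573410273 [-1.10375037  0.77014576  2.51392392]
0.013807511653158409 68.46526499837637 [ 0.56776613 -0.54714229 -2.93615283] [ 0.03228606 -0.00485342 -0.06561511] 5.7417
```

View pics/lift.png

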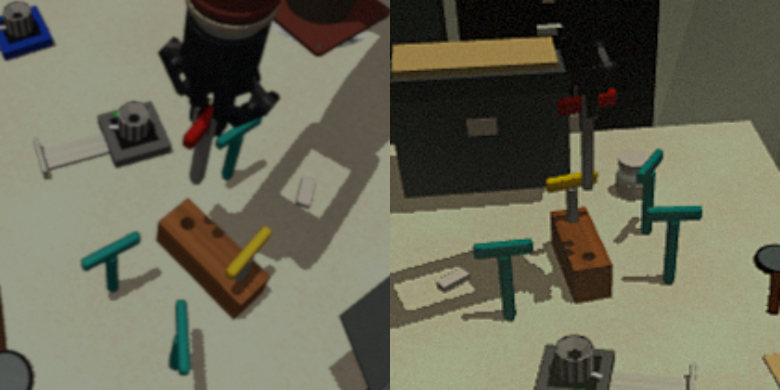

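The key is held (grip 68 N, weight about 2.9 N), and the red handle and shank hang clear of the stand. I'll measure its lean, then take one wrist look at the socket from beside it.

```bash
python3 - <<'E'
from h import *
s=observe();t=np.array(s["eef_pos"]);yaw=s["tcp_rot"][2]
for n in("scene","side"):
    f=np.load(f"pics/{n}1.npz");P=pts(n,f["p"],f["d"],np.ones((420,560),bool))
    Q=P[(np.hypot(*(P[:,:2]-t[:2]).T)<.025)&(P[:,2]>t[2]-.11)&(P[:,2]<t[2]-.012)]
    Q=Q-t;ex=np.array([np.cos(yaw),np.sin(yaw)]);ey=np.array([np.sin(yaw),-np.cos(yaw)])
    a=np.polyfit(Q[:,2],Q[:,:2]@ex,1);b=np.polyfit(Q[:,2],Q[:,:2]@ey,1)
    print(n,len(Q),"slope toolx,tooly deg",np.degrees(np.arctan([a[0],b[0]])),"at z=-.06",np.polyval(a,-.06),np.polyval(b,-.06))
yw=np.radians(96.3)
movep([.534,-.1,.32],[np.pi,0,yw])
movep([.414,-.265,.30],[np.pi,0,yw])
print(observe()["q"][5])
p,d,K,T=wsnap("w2");np.savez("pics/w2.npz",p=p,d=d,K=K,T=T);print(observe()["time_s"])
E
```

```text
scene 348 slope toolx,tooly deg [-0.06211979  1.29747344] at z=-.06 -0.006041597100116138 0.0031313953210425982
side 229 slope toolx,tooly deg [-1.04512526  0.54316496] at z=-.06 0.002060115686990956 -0.0062379281962934765
-0.8390748792846789
8.0667
```

View pics/w2.png

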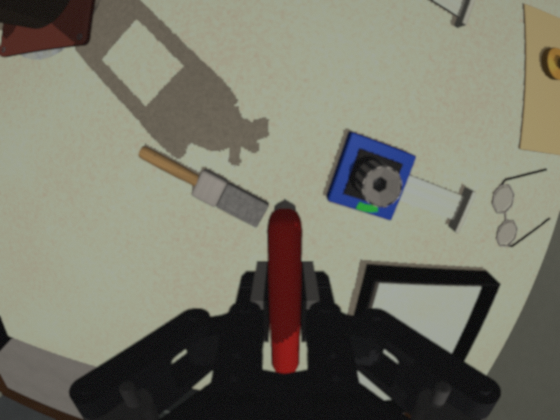

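```bash
python3 - <<'E'
from h import *
f=np.load("pics/w2.npz");p,d,K,T=f["p"],f["d"],f["K"],f["T"]
H,S,V=cv2.split(cv2.cvtColor(p,cv2.COLOR_RGB2HSV))
# pixel rays with depth (distance along optical axis)
v,u=np.mgrid[:420,:560];x,y=(u-K[0,2])/K[0,0],(v-K[1,2])/K[1,1];r=np.hypot(x,y)+1e-9
P=np.dstack([x/r*np.tan(r)*d,y/r*np.tan(r)*d,d])@T[:3,:3].T+T[:3,3]
b=np.zeros_like(d,bool);b[125:225,320:425]=1
top=b&(P[...,2]>.058)&(P[...,2]<.075)
print("z",np.percentile(P[top][:,2],[5,50,95]),"drum",cv2.minEnclosingCircle((wray(top,K,T,.066)[:,:2]*1000).astype(np.float32)),top.sum())
side=np.load("pics/side0.npz")
g=b&(H>50)&(H<70)&(S>150);w=b&(S<70)&(V>150)&(P[...,2]>.024)&(P[...,2]<.05)
c=np.array([.534,-.265])
for m in (g,w):
    Q=P[m];R=Q[:,:2]-c;k=np.hypot(*R.T)<.06
    if k.any():print(k.sum(),np.median(Q[k],0),np.degrees(np.arctan2(*np.median(R[k],0)[::-1])))
cv2.imwrite("pics/c2.png",cv2.resize(p[125:225,320:425,::-1],(735,600)[0:2],interpolation=cv2.INTER_CUBIC)[:600])
E
```

```text
z [0.05915944 0.06561131 0.06890406] drum ((534.1499633789062, -263.30169677734375), 28.439237594604492) 1124
106 [ 0.53261004 -0.30613762  0.02483046] -91.93518212600318
```

View pics/c2.png

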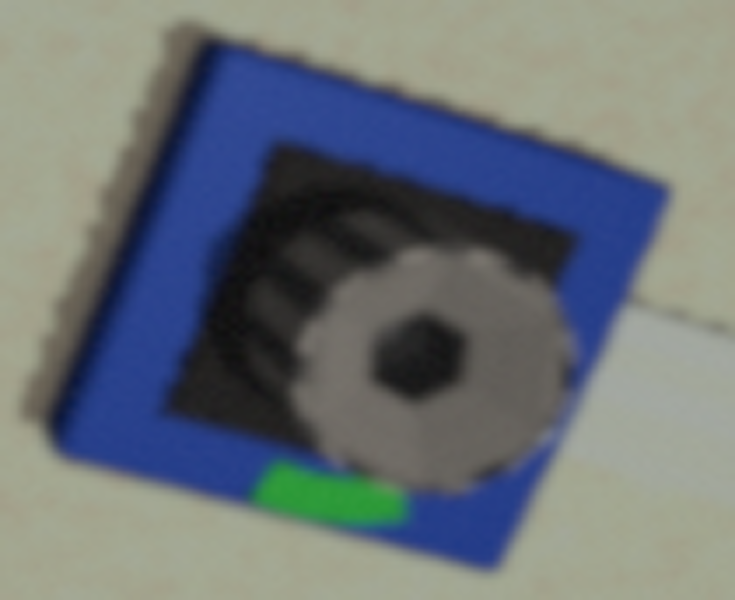

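The pointer is hidden behind the drum here, but the hexagon shows clearly at crop (420,357). I'll get its orientation from a six-fold phase fit on the rim plane.

```bash
python3 - <<'E'
from h import *
f=np.load("pics/w2.npz");p,K,T=f["p"],f["K"],f["T"]
g=cv2.resize(cv2.cvtColor(p[160:195,365:400],cv2.COLOR_RGB2GRAY),None,fx=8,fy=8,interpolation=cv2.INTER_CUBIC)
for th in (55,65,75):
    k,l=cv2.connectedComponents((g<th).astype(np.uint8))
    cx,cy=(379.9-365)*8,(176-160+8.5)*8
    i=l[int(cy),int(cx)]; m=(l==i).astype(np.uint8)
    c=max(cv2.findContours(m,cv2.RETR_EXTERNAL,cv2.CHAIN_APPROX_NONE)[0],key=len)[:,0]
    u=365+(c[:,0]+.5)/8-.5;v=160+(c[:,1]+.5)/8-.5
    x,y=(u-K[0,2])/K[0,0],(v-K[1,2])/K[1,1];r=np.hypot(x,y)
    D=np.c_[x/r*np.sin(r),y/r*np.sin(r),np.cos(r)]@T[:3,:3].T;W=(T[:3,3]+D*((.053-T[2,3])/D[:,2])[:,None])[:,:2]
    M=cv2.moments((W*1e5).astype(np.float32).reshape(-1,1,2));ctr=np.array([M["m10"],M["m01"]])/M["m00"]/1e5
    R=W-ctr;a=np.arctan2(R[:,1],R[:,0]);rr=np.hypot(*R.T);o=np.argsort(a)
    ag=np.linspace(-np.pi,np.pi,720,endpoint=False);rg=np.interp(ag,a[o],rr[o],period=2*np.pi)
    F=(rg*np.exp(-6j*ag)).mean();print(th,ctr,rg.mean(),abs(F),"corner deg mod60",(-np.degrees(np.angle(F))/6)%60)
print(np.median(g),g.min())
E
```

```text
55 [ 0.53606551 -0.26510532] 0.008278596865103545 0.00013714372761056083 corner deg mod60 37.536786868037595
65 [ 0.53601582 -0.26502147] 0.008840363875945691 0.0001487684889800779 corner deg mod60 37.85704035196443
75 [ 0.53602536 -0.26496398] 0.009405761949396648 0.00017591343094405646 corner deg mod60 36.73312028583099
94.0 16
```

The hexagon gives 37° mod 60, i.e. -23°, which agrees with the pointer. Now I'll insert the key.

```bash
python3 - <<'E'
from h import *
c=[.5348,-.2645];R=[np.pi,0,np.radians(97)]
movep([*c,.30],R)
move_l([*c,.19],feed=.12)
f0=np.array(observe()["ft_force"])
hit=move_l([*c,.132],feed=.03,max_force=15)
s=observe();print(hit,s["eef_pos"],s["tcp_rot"],s["ft_force"]-f0,s["torque"],s["opening"],s["time_s"])
E
```

```text
True [ 0.53562711 -0.26503475  0.14230024] [3.13996824e+00 1.43096374e-03 1.69300473e+00] [0.03775749 0.30901166 7.33673012] [ 0.01742581 -0.005549    0.03017154] 0.014186792364571297 11.1333
```

```bash
python3 - <<'E'
from h import *
s=observe();c=s["eef_pos"]
hit=move_l([c[0],c[1],.130],feed=.02,max_force=25)
s=observe();print(hit,s["eef_pos"],s["ft_force"],s["torque"],s["opening"])
for n,b in(("side",(200,170,380,370)),):
    p,d=get_image(n);cv2.imwrite(f"pics/ins.png",cv2.resize(p[b[1]:b[3],b[0]:b[2],::-1],(540,600),interpolation=cv2.INTER_CUBIC))
E
```

```text
True [ 0.53986831 -0.26794423  0.14224712] [-0.65624595  0.64088018  7.00280638] [0.08262283 0.12056526 0.00633473] 0.013997155596313685
```

View pics/ins.png

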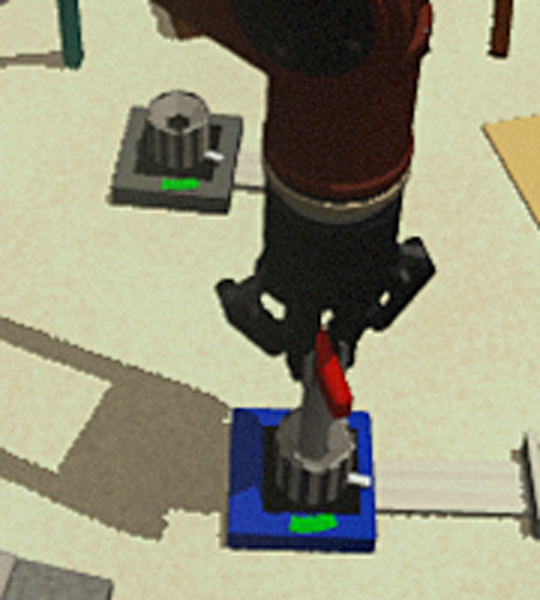

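The key stopped at a TCP height of 0.142 m, where home is expected, and didn't move under 25 N; the side view shows its shank down in the drum. Now the turn.

```bash
python3 - <<'E'
from h import *
c=[.5350,-.2648,.1415]
for a in (97,84,71,58,45,32,20):
    move_l(c,feed=.05,rotation=[np.pi,0,np.radians(a)]);s=observe()
    print(a,np.round(s["eef_pos"],4),round(np.degrees(s["tcp_rot"][2]),1),np.round(s["ft_force"],1),np.round(s["torque"],2),round(s["time_s"],2))
p,d=get_image("side");np.savez("pics/side2.npz",p=p,d=d)
cv2.imwrite(f"pics/turn.png",cv2.resize(p[250:370,240:350,::-1],(550,600),interpolation=cv2.INTER_CUBIC))
E
```

```text
97 [ 0.5354 -0.2651  0.1423] 97.0 [-0.4  0.1  4.2] [ 0.02 -0.01 -0.02] 11.81
84 [ 0.5356 -0.2652  0.1423] 84.2 [0.4 0.2 5.5] [-0.02  0.   -0.04] 12.18
71 [ 0.5356 -0.2652  0.1423] 71.2 [-0.  -0.   5.4] [ 0.07  0.01 -0.01] 12.56
58 [ 0.5356 -0.2652  0.1423] 58.2 [0.4 0.2 5.1] [ 0.04 -0.   -0.03] 12.93
45 [ 0.5356 -0.2652  0.1423] 45.2 [ 0.  -0.3  5.4] [ 0.09 -0.    0.03] 13.31
32 [ 0.5356 -0.2652  0.1423] 32.2 [ 0.5 -0.   5. ] [ 0.07 -0.04 -0.02] 13.68
20 [ 0.5356 -0.2652  0.1423] 20.2 [0.3 0.6 5.2] [ 0.01 -0.01 -0.05] 14.04
```

View pics/turn.png

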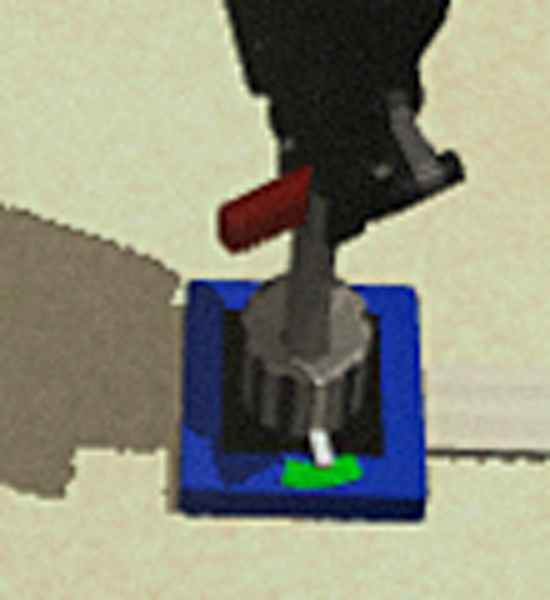

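The pointer at crop (321,448) lies within the green band, centred at (321,472). I'll release, retreat and verify.

```bash
python3 - <<'E'
from h import *
gripper_to(.03); gripper_to(.085)
move_l([.5350,-.2648,.30],feed=.12)
movep([.46,.02,.33],[np.pi,0,np.radians(20)])
hold(.3)
p,d=get_image("side");np.savez("pics/side3.npz",p=p,d=d)
P=pts("side",p,d,redm(p,(200,180,360,360)));print("red",bar(P,.172))
H,S,V=cv2.split(cv2.cvtColor(p,cv2.COLOR_RGB2HSV));b=np.zeros(H.shape,bool);b[285:350,270:335]=1
Q=pts("side",p,d,b&(S<90));Q=Q[(Q[:,2]<.09)&(Q[:,2]>.05)];print("drum z",np.percentile(Q[:,2],[90,95]))
q,e=get_image("scene");P=pts("scene",q,e,redm(q,(150,60,260,180)));print("red scene",bar(P,.172))
print(observe()["time_s"])
a=cv2.resize(p[250:370,240:350,::-1],(390,425),interpolation=cv2.INTER_CUBIC);c=cv2.resize(q[60:180,150:260,::-1],(390,425),interpolation=cv2.INTER_CUBIC)
cv2.imwrite("pics/end.png",np.hstack([a,c]))
E
```

```text
red (array([ 0.5351, -0.2672]), 19.7, np.float64(0.0776), array([0.1662, 0.1706, 0.1727]), 245)
drum z [0.07143175 0.08174374]
red scene (array([ 0.5352, -0.2609]), 20.1, np.float64(0.073), array([0.1683, 0.1702, 0.1729]), 87)
17.975
```

View pics/end.png

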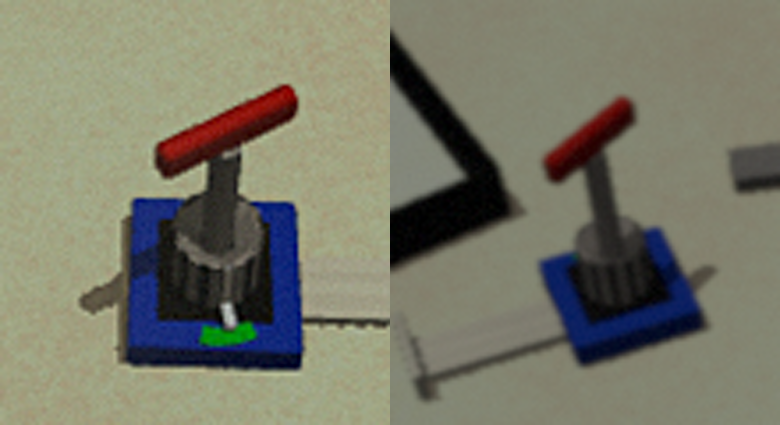

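The key stands in the socket: its handle top is at about 0.171 m, as expected when home. The pointer at (229,315) is in line with the middle of the green band.

```bash
python3 -c "
from plant import *
print(job_done())"
```

```text
the job is handed in; nothing more can be done
None
```

The job is handed in at about 18 s of the 51 s allowed: the red key is standing home in the blue stop's socket, the white pointer is in the green band, and the yellow key was left in the stand. The verdict was not shown; depth of seating is inferred from contact force and camera height, good to 1–2 mm.

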